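# Prop up the prep board

## Task

The larger of the two small chalkboards on the truck's counter still has its prop leg folded in against its back. Push the leg out until it comes up against its stop, leaving the board upright where it stands. Leave the smaller chalkboard with its leg and the metal shaker as they are.

Things in the scene. Friction and masses are not known exactly. Their poses are not given: they have to be found in the camera images.
- board: The larger chalkboard: slate in a wooden frame, upright and loose (about 1.4 kg) on two cross feet 90 mm deep; 220 mm wide (its y), 180 mm high, 14 mm thick (its x). Origin: middle of its underside, on the counter. Its face looks along its -x, its back along +x. The prop leg hangs on the back from an upright hinge at x = 15 mm, y = 10 mm.
- board_leg (a joint): Angle (rad) of that board's leg, an upright panel 10 mm thick, 180 mm from hinge to free end, top edge 175 mm up. 0: folded, along the board's -y, its last 60 mm sticking out past the edge at y = -110 mm. It grows counter-clockwise from above, out behind the board; 1.57: at its stop, along the board's +x. Moves under 1 N, stays where left; does not spring back.
- small_board_leg_tip (a point): Free end of the folded prop leg of the smaller chalkboard (same make, 140 mm wide, 120 mm high), at the leg's top edge, 115 mm above the counter. That board reaches from 40 mm to about 180 mm from this point along the point's +y. Not to be disturbed.
- shaker: Round aluminium shaker with a domed top, 66 mm across, 104 mm high, standing loose behind the smaller board. Origin: middle of its underside. Not to be disturbed.

How it is judged:
By the outcome, as a careful person would: the job done as asked, in the order asked, and still so for the second after the job is handed in, with the robot touching nothing.
It also fails if it takes over 38 s, if anything falls off the work surface, if the arm or the gripper's body presses on something with over 40 N, if the wrist force passes 120 N, or if a joint passes its speed limit or range.

## Robot

A 6-joint arm with a two-finger parallel gripper is mounted at the origin on the work surface. World frame = base frame: x ahead of the robot, y to its left, z up, the work surface at z = 0. Lengths are in m, angles in degrees, forces in N, time in s.
With the tool pointing down it reaches from about 0.4 to 0.825 m from the base axis. Payload 7 kg.
Tool frame: the origin (TCP) lies at the very end of the fingers, on their centre line; the grasp point (between the pads) lies 19 mm behind it (ctrl.pinch_z is the distance from the TCP to the grasp point, in m); z points along the fingers, x is the direction in which the jaws open and shut, and the axes are right-handed (so a half turn about z gives the same grasp; the last joint's range is limited). The gripper opens to 88 mm and grips with 3 to 60 N. Pads are 19 mm wide; open, the fingers measure 130 mm over their backs; the gripper's body (78 mm by 193 mm) begins 47 mm behind the grasp point.
Start: joints at [-56.431, 20.546, 0.682, 0, -70.136, -16.507], TCP at [0.198, -0.645, 0.227] pointing down, gripper open.
Joint ranges: [-176.03, 176.03], [-82.01, 121.73], [-58.28, 71.71], [-173.87, 95.51], [-174.79, -0.11], [-173.66, 173.66]. Speed limits (degrees/s): [136.94, 136.94, 172.46, 180, 180, 180].

## Interface

Orientations are given as [roll, pitch, yaw] about the fixed x, y, z axes, in that order (R = Rz(yaw) Ry(pitch) Rx(roll)).
In Python, from plant import ctrl gives the robot as it stands.
- The arm moves only by the tool carry_out, never from a script. Its argument "increments" is a list of rows, each a list of 7 numbers: the turn, a rotation vector about the world's x, y, z in degrees, then the shift along the world's x, y, z in mm, then the closure, from 0 (fully open) to 1 (shut). In form: [[ax, ay, az, dx, dy, dz, grip], ...]. A call has 1 to 20 rows; each row is the pose to reach, as a shift and turn from the pose commanded when the call began; what a row does not reach only later rows make up. A row lasts 1/8 s, in which the tool goes at most 62.5 mm and 10.7 degrees, less where a joint would pass 70% of its speed; a pose out of reach is approached as far as the arm can. A call with a gripper value outside its range is refused whole. The fingers move at their own pace and stop on an object; the grip force is fixed at half the most. Time passes only in rows, so rows that repeat a pose let the fingers close. It gives the time, the measured TCP pose, the force and the opening at its end, in the units of the state.
- ctrl.get_obs(): the state, without advancing time (a new reading comes with each control period).
- ctrl.snapshot(name): name is "scene" or "top" or "wrist"; returns a dict with "pixels" (384x512x3 uint8, blue, green, red), "intrinsics" (3x3 intrinsics, pixels), "rvec" (rotation vector, rad) and "tvec" (3), from world to camera coordinates, as OpenCV has them; the wrist camera has in their place "hand_eye" (4x4, takes a point from camera to tool coordinates, whose origin is the TCP and whose axes are the tool frame's). Camera axes: x right, y down, z forward; pixel columns grow to the right and rows downward; lengths in m; the calibration is good to about 2 mm. A picture is of the moment at which its call begins: read the wrist's pose just before it. There is no depth.
- ctrl.close_job(): hands the job in, once; it reports no verdict.
Trained networks look in a picture, given as the dict that the camera call returned (one of the last four; its "shot" number tells which), for a name from the list of things; names that differ only in an ending like _2 or _b are one class to them, and where a whole thing is asked for, a point or a joint stands for the part that bears it (a point fixed in the world has none). Each returns a list of dicts, best first, with "confidence" (0 to 1); they miss things now and then, are a little off and sometimes report something else, mostly with a low value. They report only what shows in the picture. A call takes as long as a camera call.
- ctrl.search_frame(picture, label): "centre" ([x, y, z] in m, in world coordinates, good to about 4 mm: the middle of the surface that is visible of it).
- ctrl.outline_of(picture, label): "pixels" (384x512 bool, what is visible of it).
The state is a dict: "clock": time; "joint_pos": joint angles; "qvel": joint speeds; "tau": joint torques, N m; "tool_pos": TCP position; "orientation": TCP orientation; "force": force on the tool from outside, world axes, zero at the start; "moment": the same for the moment, N m; "opening": finger opening in m.
Only numpy, scipy, OpenCV 4.12 (cv2) and the standard library are available. Lean on these libraries where they do the work, as an engineer would, in place of code of your own. Each camera call takes 0.05 s, during which the arm holds its last target. There are 200 camera calls.

## Working session

There is one attempt and no reset: what is moved stays moved. The work goes in short steps, Python scripts to look and compute and a tool call to move; the robot and the scene stay as the last step left them, time stands still between calls to the robot, and variables do not carry over. Pictures are saved under pics/ and viewed, about 8 in all and at most 12, crops included, and the job is handed in when it is done.

Besides the shell and the picture viewer there is one more tool, called after "Call:" by a JSON object that holds its "method" and its "body", one argument or row to a line. carry_out: Moves the arm, as the interface text tells. Its arguments: {"type":"object","properties":{"increments":{"type":"array"}},"required":["increments"]}

```bash
mkdir -p pics; ls; python3 - <<'E'
from plant import ctrl
import cv2,numpy as np
o=ctrl.get_obs();print(o)
ims=[]
for n in("scene","top"):
    p=ctrl.snapshot(n);cv2.imwrite(f"pics/{n}1.png",p["pixels"])
    np.savez(f"{n}1.npz",K=p["intrinsics"],r=p["rvec"],t=p["tvec"])
    print(n,p["intrinsics"],p["rvec"],p["tvec"])
    for l in("board","board_leg","small_board_leg_tip","shaker"):
        for d in ctrl.search_frame(p,l)[:3]:print(l,d)
        for i,d in enumerate(ctrl.outline_of(p,l)[:2]):
            m=d["pixels"];ys,xs=np.nonzero(m);print(' out',d["confidence"],xs.min(),xs.max(),ys.min(),ys.max(),m.sum())
            cv2.imwrite(f"m_{n}_{l}_{i}.png",m.astype(np.uint8)*255)
E
```

```text
pics
{'clock': 0.0, 'joint_pos': array([-5.64306245e+01,  2.05888110e+01,  6.33695986e-01, -2.13892962e-02,
       -7.01372903e+01, -1.65067397e+01]), 'qvel': array([ 0.04409734, -0.05310687,  0.06378331, -0.00205245,  0.03563712,
       -0.07298172]), 'tau': array([ 2.99754516e-03, -5.82716417e+01,  2.93052417e+01,  6.99702457e+00,
        6.89351640e-03, -1.69596965e-04]), 'tool_pos': array([ 0.19788411, -0.64481425,  0.22564774]), 'orientation': array([-1.79993021e+02, -9.43105692e-02,  1.07055346e+02]), 'force': array([ 1.20056786, -0.19660164, -0.02302381]), 'moment': array([ 0.04582191, -0.01766835,  0.04885577]), 'opening': 0.08766349133708107}
scene [[474.7396758    0.         245.83525494]
 [  0.         474.7396758  185.1701833 ]
 [  0.           0.           1.        ]] [ 1.84163448  1.7962613  -0.66591025] [-0.00980002 -0.34844496  1.44649443]
board {'centre': [0.4855, -0.2309, 0.1187], 'confidence': 0.96}
board {'centre': [0.5082, 0.1089, 0.0885], 'confidence': 0.49}
 out 0.62 68 205 133 203 7073
board_leg {'centre': [0.4843, -0.29, 0.1162], 'confidence': 0.85}
 out 0.8
[... 154 characters left out ...]
, 0.1909, 0.0855], 'confidence': 0.88}
 out 0.57 325 365 212 259 1334
top [[393.89314922   0.         253.40867983]
 [  0.         393.89314922 184.70810291]
 [  0.           0.           1.        ]] [ 2.16905508 -2.15420326  0.19731573] [-0.01805526  0.54910833  0.81432259]
board {'centre': [0.4608, -0.2189, 0.1427], 'confidence': 0.97}
 out 0.83 290 452 205 247 3472
board_leg {'centre': [0.4743, -0.2881, 0.1781], 'confidence': 0.91}
 out 0.56 347 450 210 219 706
small_board_leg_tip {'centre': [0.5081, 0.1053, 0.119], 'confidence': 0.9}
 out 0.91 160 222 196 210 453
shaker {'centre': [0.6328, 0.1901, 0.0969], 'confidence': 0.74}
 out 0.79 134 174 122 160 1096
 out 0.29 290 450 206 246 3167
```

```bash
python3 -c "
import cv2
a=cv2.imread('pics/scene1.png');b=cv2.imread('pics/top1.png')
cv2.imwrite('pics/a.png',cv2.resize(a,(800,600)));cv2.imwrite('pics/b.png',cv2.resize(b,(800,600)))"
```

```text
(no output)
```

View pics/a.png

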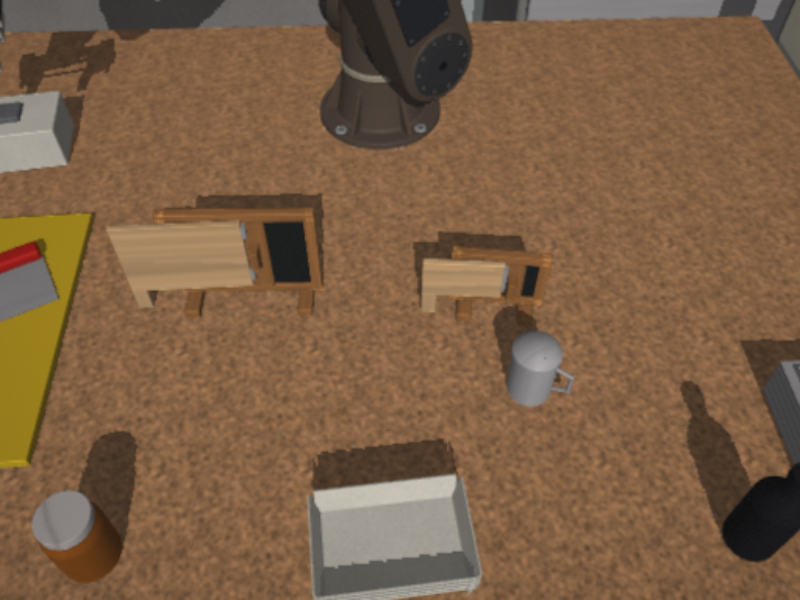

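View pics/b.png

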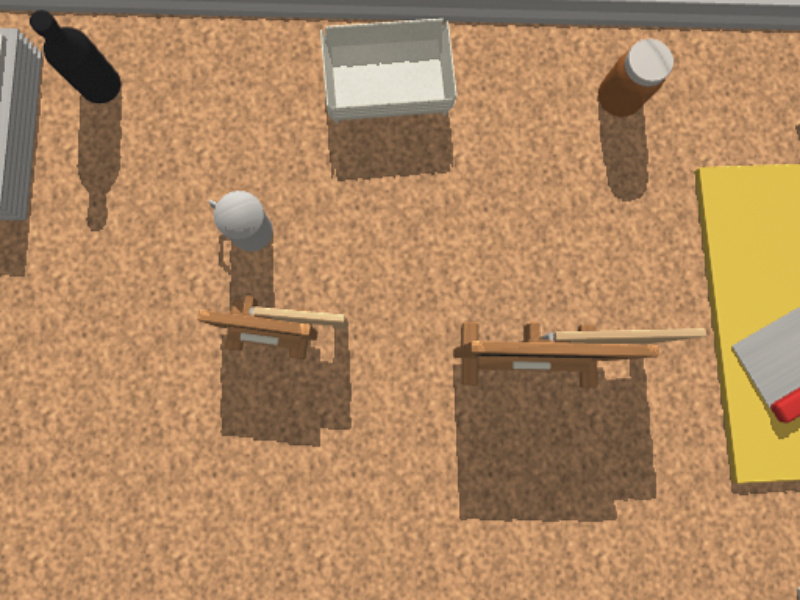

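The top view shows the large board at about (472..658, 348), with its leg from (550,338) to (705,332) and the free end past the board's -y edge. The scene view agrees. The small board and shaker are well to the +y side. Next I'll back-project these points.

```bash
cat > h.py <<'E'
import cv2,numpy as np
def bp(c,uv,z):
    R=cv2.Rodrigues(c["r"])[0];o=-R.T@np.ravel(c["t"])
    d=R.T@np.linalg.inv(c["K"])@[uv[0],uv[1],1]
    return o+d*(z-o[2])/d[2]
E
python3 - <<'E'
from h import *
s=512/800
t=np.load("top1.npz");c=np.load("scene1.npz")
for n,uv,z in[("boardtop +y back",(472,341),.18),("boardtop -y back",(658,346),.18),("boardtop+y front",(472,354),.18),("boardtop -y front",(658,357),.18),("leg hinge back",(552,333),.175),("leg tip back",(705,329),.175),("leg tip front",(705,336),.175),("leg hinge front",(552,341),.175),("foot+y front",(470,386),0),("foot+y back",(470,320),.02)]:
    print("top",n,bp(t,np.array(uv)*s,z).round(4))
for n,uv,z in[("board +y back",(314,209),.18),("board -y",(157,213),.18),("leg tip",(110,230),.175),("leg hinge",(240,222),.175),("legtip bottom",(150,305),.0)]:
    print("scene",n,bp(c,np.array(uv)*s,z).round(4))
a=cv2.imread('pics/top1.png');cv2.imwrite('pics/c.png',cv2.resize(a[195:260,280:460],None,fx=4.4,fy=4.4,interpolation=cv2.INTER_CUBIC))
E
```

```text
top boardtop +y back [ 0.4685 -0.0971  0.18  ]
top boardtop -y back [ 0.4641 -0.3143  0.18  ]
top boardtop+y front [ 0.4536 -0.0969  0.18  ]
top boardtop -y front [ 0.4514 -0.3136  0.18  ]
top leg hinge back [ 0.4788 -0.1919  0.175 ]
top leg tip back [ 0.4847 -0.3741  0.175 ]
top leg tip front [ 0.4765 -0.3735  0.175 ]
top leg hinge front [ 0.4694 -0.1916  0.175 ]
top foot+y front [ 0.4156 -0.1222  0.    ]
top foot+y back [ 0.5083 -0.1203  0.02  ]
scene board +y back [ 0.4594 -0.0931  0.18  ]
scene board -y [ 0.46   -0.3072  0.18  ]
scene leg tip [ 0.4856 -0.3673  0.175 ]
scene leg hinge [ 0.4761 -0.1932  0.175 ]
scene legtip bottom [ 0.4749 -0.3599  0.    ]
```

View pics/c.png

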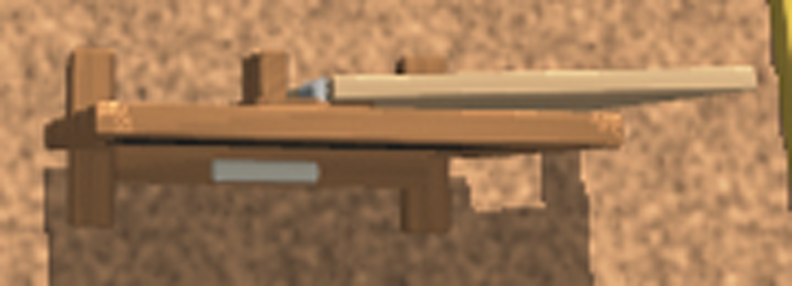

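Call:
{"method": "carry_out", "body": {
  "increments": [
    [0, 0, 10, 40, 50, 0, 1],
    [0, 0, 20, 75, 95, 0, 1],
    [0, 0, 30, 110, 140, 0, 1],
    [0, 0, 40, 145, 185, 0, 1],
    [0, 0, 50, 180, 230, 0, 1],
    [0, 0, 60, 210, 265, 0, 1],
    [0, 0, 70, 230, 290, 0, 1],
    [0, 0, 72, 235, 298, 0, 1],
    [0, 0, 72, 235, 298, 0, 1],
    [0, 0, 72, 235, 298, 0, 1],
    [0, 0, 72, 235, 298, -30, 1],
    [0, 0, 72, 235, 298, -60, 1],
    [0, 0, 72, 235, 298, -92, 1],
    [0, 0, 72, 235, 298, -92, 1],
    [0, 0, 72, 235, 298, -92, 1]
  ]
}}

```text
clock: 2.78
tool_pos: [0.4333, -0.3482, 0.1357]
orientation: [-180.0, 0.0, 179.0]
force: [0.5, -0.8, 0.4]
opening: 0.0009
```

```bash
python3 - <<'E'
from plant import ctrl
import cv2,numpy as np
o=ctrl.get_obs();print({k:np.round(o[k],4) for k in("clock","tool_pos","orientation","force","opening","joint_pos")})
a=ctrl.snapshot("top")["pixels"][160:280,270:500];b=ctrl.snapshot("scene")["pixels"][90:240,10:260]
a=cv2.resize(a,(800,418));b=cv2.resize(b,(800,480))
cv2.imwrite('pics/d.png',cv2.resize(np.vstack([a,b]),(535,600)))
E
```

```text
{'clock': np.float64(2.775), 'tool_pos': array([ 0.4333, -0.3482,  0.1357]), 'orientation': array([-1.799509e+02,  4.540000e-02,  1.790029e+02]), 'force': array([ 0.5029, -0.8378,  0.3523]), 'opening': np.float64(0.0009), 'joint_pos': array([-1.85785e+01,  1.38329e+01, -2.16813e+01,  4.07000e-02,
       -5.44277e+01,  1.75577e+01])}
```

View pics/d.png

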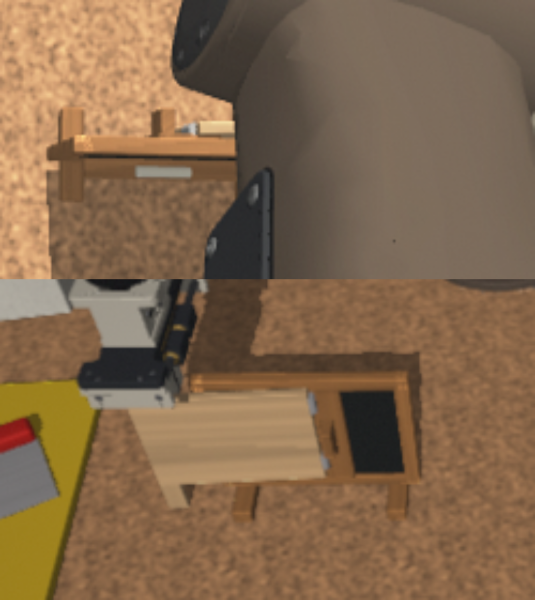

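The gripper sits in front of the leg's free end and nothing has been disturbed. Now I'll compute the arc.

```bash
python3 - <<'E'
import numpy as np
H=np.array([.4745,-.195])
for f in [0,5,10,15,20,25,30,35,40,45,50,55,60,65,70,75,80,84,88,90,92]:
    t=np.radians(f-.9-90);u=np.array([np.cos(t),np.sin(t)]);n=np.array([-u[1],u[0]])
    p=H+.150*u-.026*n; print(f,((p-[.433,-.347])*1000).round(1))
E
```

```text
0 [13.1  2.4]
5 [26.3  0.5]
10 [39.6 -0.2]
15 [52.8  0.2]
20 [66.   1.7]
25 [79.   4.5]
30 [91.7  8.3]
35 [104.1  13.2]
40 [115.9  19.2]
45 [127.2  26.2]
50 [137.9  34.1]
55 [147.8  43. ]
60 [156.9  52.7]
65 [165.1  63.1]
70 [172.4  74.2]
75 [178.6  85.9]
80 [183.9  98.1]
84 [187.3 108.2]
88 [190.  118.4]
90 [191.1 123.6]
92 [192.  128.9]
```

Call:
{"method": "carry_out", "body": {
  "increments": [
    [0, 0, 0, 13, 2, 0, 1],
    [0, 0, 5, 26, 0, 0, 1],
    [0, 0, 10, 40, 0, 0, 1],
    [0, 0, 15, 53, 0, 0, 1],
    [0, 0, 20, 66, 2, 0, 1],
    [0, 0, 25, 79, 4, 0, 1],
    [0, 0, 30, 92, 8, 0, 1],
    [0, 0, 35, 104, 13, 0, 1],
    [0, 0, 40, 116, 19, 0, 1],
    [0, 0, 45, 127, 26, 0, 1],
    [0, 0, 50, 138, 34, 0, 1],
    [0, 0, 55, 148, 43, 0, 1],
    [0, 0, 60, 157, 53, 0, 1],
    [0, 0, 65, 165, 63, 0, 1],
    [0, 0, 70, 172, 74, 0, 1],
    [0, 0, 75, 179, 86, 0, 1],
    [0, 0, 80, 184, 98, 0, 1],
    [0, 0, 80, 184, 98, 0, 1],
    [0, 0, 80, 184, 98, 0, 1]
  ]
}}

```text
clock: 5.25
tool_pos: [0.6174, -0.2493, 0.1348]
orientation: [-180.0, -0.0, -101.0]
force: [1.2, -0.4, 0.5]
opening: 0.0005
```

```bash
python3 - <<'E'
from plant import ctrl
import cv2,numpy as np
o=ctrl.get_obs();print({k:np.round(o[k],4) for k in("clock","tool_pos","orientation","force","moment")})
a=ctrl.snapshot("top")["pixels"][120:280,230:480];b=ctrl.snapshot("scene")["pixels"][90:270,30:310]
a=cv2.resize(a,(800,512));b=cv2.resize(b,(800,514))
cv2.imwrite('pics/e.png',cv2.resize(np.vstack([a,b]),(468,600)))
E
```

```text
{'clock': np.float64(5.25), 'tool_pos': array([ 0.6174, -0.2493,  0.1348]), 'orientation': array([-1.799790e+02, -1.200000e-03, -1.010287e+02]), 'force': array([ 1.1594, -0.3644,  0.5217]), 'moment': array([-0.0868,  0.1882, -0.0117])}
```

View pics/e.png

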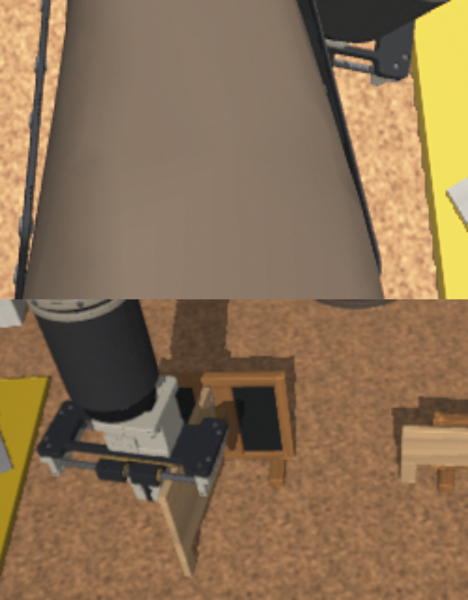

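The leg is following the finger at about 80° and the board stands. I'll go on slowly, watching the force.

Call:
{"method": "carry_out", "body": {
  "increments": [
    [0, 0, 2, 2, 5, 0, 1],
    [0, 0, 4, 3, 10, 0, 1],
    [0, 0, 6, 5, 15, 0, 1],
    [0, 0, 6, 5, 15, 0, 1],
    [0, 0, 6, 5, 15, 0, 1]
  ]
}}

```text
clock: 5.98
tool_pos: [0.6221, -0.2342, 0.1346]
orientation: [180.0, -0.0, -94.9]
force: [-0.1, -0.0, -0.3]
opening: 0.0003
```

```bash
cat > look.py <<'E'
import sys
from plant import ctrl
import cv2,numpy as np
from h import bp
o=ctrl.get_obs();print({k:np.round(o[k],4) for k in("clock","tool_pos","orientation","force","moment")})
p=ctrl.snapshot("scene");a=p["pixels"]
for l in("board","board_leg","small_board_leg_tip","shaker"):
    print(l,ctrl.search_frame(p,l)[:1])
cv2.imwrite(sys.argv[1],cv2.resize(a[110:260,50:250],(800,600),interpolation=cv2.INTER_CUBIC))
E
python3 look.py pics/f.png
```

```text
{'clock': np.float64(5.975), 'tool_pos': array([ 0.6221, -0.2342,  0.1346]), 'orientation': array([ 1.799984e+02, -9.000000e-04, -9.493970e+01]), 'force': array([-0.1008, -0.0282, -0.3249]), 'moment': array([-0.0859,  0.1592,  0.0505])}
board [{'centre': [0.4696, -0.1619, 0.1212], 'confidence': 0.97}]
board_leg []
small_board_leg_tip [{'centre': [0.5067, 0.1084, 0.0864], 'confidence': 0.67}]
shaker [{'centre': [0.6642, 0.192, 0.0853], 'confidence': 0.56}]
```

View pics/f.png

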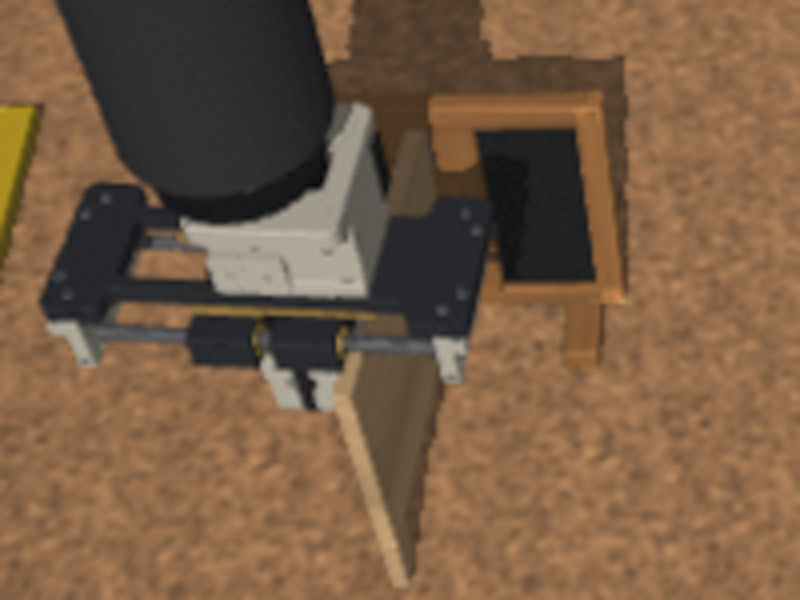

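```bash
python3 - <<'E'
from h import *
c=np.load("scene1.npz")
for n,uv,z in[("tip L",(336,396),.175),("tip R",(352,396),.175),("board +y back top",(605,130),.18),("board +y front top",(600,94),.18)]:
    print(n,bp(c,(50+uv[0]/4,110+uv[1]/4),z).round(4))
R=cv2.Rodrigues(c["r"])[0]
for f in(80,84,86,88,90):
    t=np.radians(f-.9-90);u=np.array([np.cos(t),np.sin(t)]);n=np.array([-u[1],u[0]])
    out=[]
    for s in(-.005,.005):
        p=np.array([.4745,-.195])+.18*u+s*n
        q=cv2.projectPoints(np.array([[p[0],p[1],.175]]),c["r"],c["t"],c["K"],None)[0].ravel();out.append(((q-[50,110])*4).round(0))
    print(f,p.round(4),*out)
E
```

```text
tip L [ 0.6531 -0.2115  0.175 ]
tip R [ 0.6533 -0.204   0.175 ]
board +y back top [ 0.4857 -0.0914  0.18  ]
board +y front top [ 0.4585 -0.0951  0.18  ]
80 [ 0.6522 -0.2241] [289. 392.] [309. 395.]
84 [ 0.6538 -0.2117] [315. 396.] [336. 397.]
86 [ 0.6543 -0.2054] [328. 397.] [349. 398.]
88 [ 0.6545 -0.1991] [341. 397.] [362. 398.]
90 [ 0.6546 -0.1928] [354. 398.] [375. 397.]
```

Call:
{"method": "carry_out", "body": {
  "increments": [
    [0, 0, 1, 1, 3, 0, 1],
    [0, 0, 2, 1, 5, 0, 1],
    [0, 0, 2, 1, 5, 0, 1],
    [0, 0, 2, 1, 5, 0, 1]
  ]
}}

```text
clock: 6.72
tool_pos: [0.623, -0.2292, 0.1346]
orientation: [-180.0, 0.0, -92.9]
force: [1.3, 0.4, 0.3]
opening: 0.0002
```

Call:
{"method": "carry_out", "body": {
  "increments": [
    [0, 0, 1, 0, 1, 0, 1],
    [0, 0, 1, 0, 2, 0, 1],
    [0, 0, 1, 0, 2, 0, 1],
    [0, 0, 1, 0, 2, 0, 1]
  ]
}}

```text
clock: 7.22
tool_pos: [0.623, -0.2273, 0.1346]
orientation: [180.0, 0.0, -91.9]
force: [0.0, -0.1, 0.5]
opening: 0.0005
```

Call:
{"method": "carry_out", "body": {
  "increments": [
    [0, 0, 0, 0, 1, 0, 1],
    [0, 0, 0, 0, 1, 0, 1],
    [0, 0, 0, 0, 1, 0, 1]
  ]
}}

```text
clock: 7.6
tool_pos: [0.623, -0.2262, 0.1346]
orientation: [180.0, 0.0, -91.9]
force: [0.6, -0.2, -0.2]
opening: 0.0003
```

Call:
{"method": "carry_out", "body": {
  "increments": [
    [0, 0, 0, 0, 1, 0, 1],
    [0, 0, 0, 0, 1, 0, 1],
    [0, 0, 0, 0, 1, 0, 1]
  ]
}}

```text
clock: 7.98
tool_pos: [0.623, -0.2252, 0.1345]
orientation: [180.0, 0.0, -91.9]
force: [0.3, 0.6, 0.0]
opening: 0.0002
```

```bash
python3 look.py pics/g.png
```

```text
{'clock': np.float64(7.975), 'tool_pos': array([ 0.623 , -0.2252,  0.1345]), 'orientation': array([ 1.799948e+02,  1.800000e-03, -9.193500e+01]), 'force': array([0.2854, 0.5903, 0.0425]), 'moment': array([-0.136 ,  0.1474,  0.0445])}
board [{'centre': [0.4682, -0.156, 0.1268], 'confidence': 0.6}]
board_leg [{'centre': [0.6248, -0.1951, 0.1147], 'confidence': 0.71}]
small_board_leg_tip [{'centre': [0.5096, 0.1092, 0.0882], 'confidence': 0.78}]
shaker [{'centre': [0.661, 0.1883, 0.0842], 'confidence': 0.72}]
```

View pics/g.png

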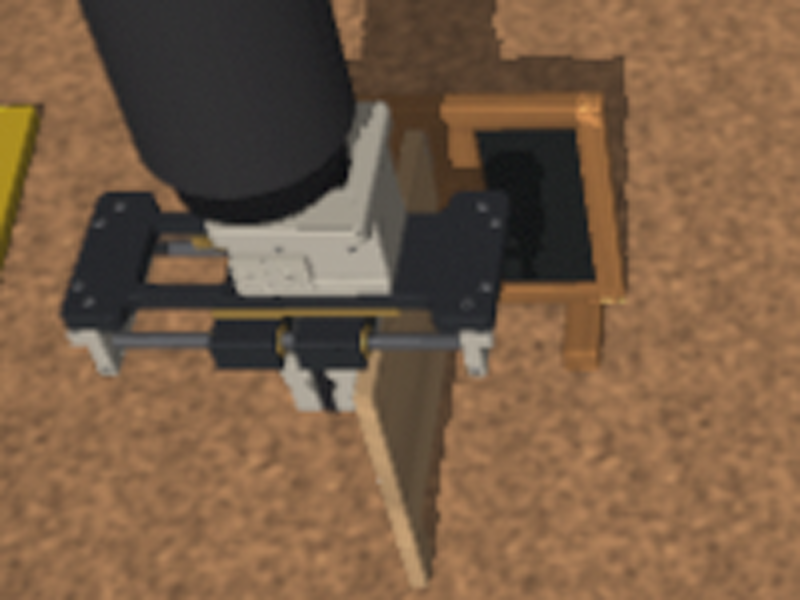

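The tip is at (357–374, 400), which the model puts at about 90°. The board's corner hasn't moved. I'll feel for the stop in 1 mm steps.

Call:
{"method": "carry_out", "body": {
  "increments": [
    [0, 0, 0, 0, 1, 0, 1],
    [0, 0, 0, 0, 1, 0, 1],
    [0, 0, 0, 0, 1, 0, 1]
  ]
}}

```text
clock: 8.6
tool_pos: [0.623, -0.2242, 0.1346]
orientation: [-180.0, 0.0, -91.9]
force: [0.4, 0.2, 0.5]
opening: 0.0003
```

```bash
python3 -c "
from plant import ctrl
o=ctrl.get_obs();print(o['force'],o['moment'],o['tau'][0],o['tool_pos'])"
```

```text
[0.40898767 0.15713613 0.51382224] [-0.14160146  0.17266687 -0.00909406] 0.07244045846164227 [ 0.62302002 -0.22424801  0.13457502]
```

Call:
{"method": "carry_out", "body": {
  "increments": [
    [0, 0, 0, 0, 1, 0, 1],
    [0, 0, 0, 0, 1, 0, 1],
    [0, 0, 0, 0, 1, 0, 1]
  ]
}}

```text
clock: 8.98
tool_pos: [0.6231, -0.2232, 0.1346]
orientation: [-180.0, 0.0, -91.9]
force: [0.5, -0.5, 0.5]
opening: 0.0004
```

```bash
python3 -c "
from plant import ctrl
o=ctrl.get_obs();print(o['force'],o['moment'],o['tau'][0],o['tool_pos'])"
```

```text
[ 0.49807159 -0.54865333  0.52979062] [-0.16461977  0.1246879  -0.03586512] 0.06005677627399564 [ 0.6230548  -0.223226    0.13456529]
```

Call:
{"method": "carry_out", "body": {
  "increments": [
    [0, 0, 0, 0, 1, 0, 1],
    [0, 0, 0, 0, 1, 0, 1],
    [0, 0, 0, 0, 1, 0, 1]
  ]
}}

```text
clock: 9.35
tool_pos: [0.623, -0.2225, 0.1346]
orientation: [-180.0, -0.0, -91.9]
force: [1.5, -3.2, -0.6]
opening: 0.0005
```

```bash
python3 look.py pics/i.png; python3 -c "
from plant import ctrl
print(ctrl.get_obs()['tau'][0])"
```

```text
{'clock': np.float64(9.35), 'tool_pos': array([ 0.623 , -0.2225,  0.1346]), 'orientation': array([-1.799958e+02, -1.460000e-02, -9.194180e+01]), 'force': array([ 1.5278, -3.2275, -0.5735]), 'moment': array([-1.0249, -0.0081, -0.0395])}
board [{'centre': [0.4697, -0.1511, 0.1249], 'confidence': 0.75}]
board_leg [{'centre': [0.6248, -0.1908, 0.1145], 'confidence': 0.75}]
small_board_leg_tip [{'centre': [0.5114, 0.1094, 0.09], 'confidence': 0.82}]
shaker [{'centre': [0.6618, 0.1914, 0.0845], 'confidence': 0.86}]
2.096213847398758
```

View pics/i.png

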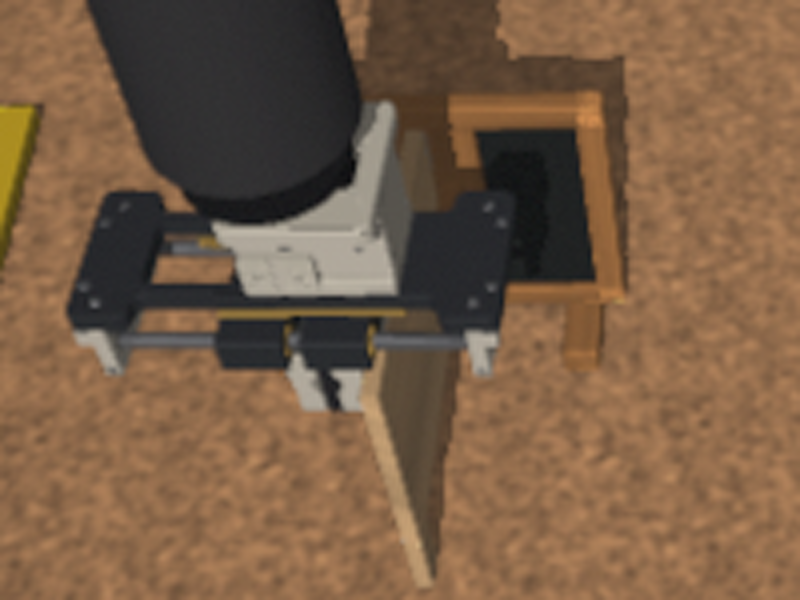

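The stop is felt: the force jumped to -3.2 N with a moment of 1 N·m, and the board hasn't moved (corner still at (605,95)). I'll back off in -y, rise and clear the view.

Call:
{"method": "carry_out", "body": {
  "increments": [
    [0, 0, 0, 0, -10, 0, 1],
    [0, 0, 0, 0, -25, 0, 1],
    [0, 0, 0, 0, -40, 0, 1],
    [0, 0, 0, 0, -50, 0, 1],
    [0, 0, 0, 0, -50, 40, 1],
    [0, 0, 0, 0, -50, 80, 1],
    [0, 0, 0, 0, -50, 110, 1],
    [0, 0, 0, -30, -100, 110, 1],
    [0, 0, 0, -60, -150, 110, 1],
    [0, 0, 0, -100, -200, 110, 1],
    [0, 0, 0, -150, -240, 110, 1],
    [0, 0, 0, -200, -280, 110, 1],
    [0, 0, 0, -250, -320, 110, 1],
    [0, 0, 0, -300, -350, 110, 1],
    [0, 0, 0, -300, -350, 110, 1],
    [0, 0, 0, -300, -350, 110, 1],
    [0, 0, 0, -300, -350, 110, 1]
  ]
}}

```text
clock: 11.72
tool_pos: [0.3239, -0.5719, 0.2445]
orientation: [-180.0, 0.0, -91.9]
force: [-0.1, -0.3, -0.0]
opening: 0.0003
```

```bash
python3 - <<'E'
from plant import ctrl
import cv2,numpy as np
print(ctrl.get_obs()["tool_pos"])
a=ctrl.snapshot("top")["pixels"];b=ctrl.snapshot("scene")["pixels"]
cv2.imwrite("pics/top2.png",a);cv2.imwrite("pics/scene2.png",b)
cv2.imwrite('pics/k.png',np.vstack([cv2.resize(a[120:260,110:460],(750,300)),cv2.resize(b[100:260,30:400],(750,300))]))
E
```

```text
[ 0.32385918 -0.57191083  0.24452121]
```

View pics/k.png

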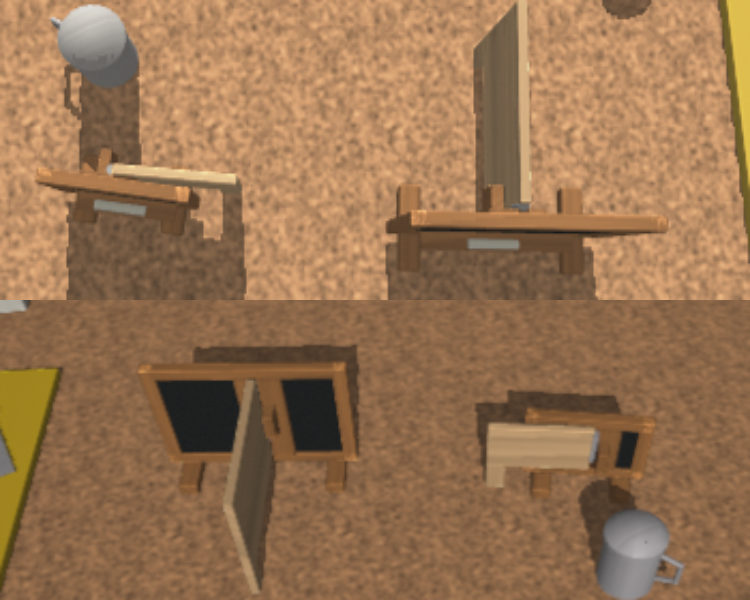

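```bash
python3 - <<'E'
from plant import ctrl
import cv2,numpy as np
for n,rs in(("top",{"board":(215,250,290,425),"small+shaker":(115,225,120,230)}),("scene",{"board":(130,145,95,150),"small+shaker":(150,265,260,375)})):
    a,b=[cv2.imread(f"pics/{n}{i}.png").astype(int) for i in(1,2)]
    for k,(y0,y1,x0,x1) in rs.items():
        A,B=[np.float32(i[y0:y1,x0:x1].mean(2)) for i in(a,b)]
        print(n,k,"shift px",np.round(cv2.phaseCorrelate(A,B),2)[0] if 0 else cv2.phaseCorrelate(A,B),"meandiff",abs(A-B).mean().round(2))
ctrl.close_job()
E
```

```text
top board shift px ((0.3192078317494804, -0.15584506271856569), 0.6692823245201582) meandiff 8.35
top small+shaker shift px ((0.0017518845537622951, 0.005185168035758636), 0.9988590519626935) meandiff 0.78
scene board shift px ((0.05247544753974509, 0.27119733220166165), 0.628987095620897) meandiff 16.04
scene small+shaker shift px ((0.008687013596514248, 0.008033794266431471), 0.995751351515452) meandiff 3.23
the job is handed in; nothing more can be done
```

The large chalkboard's prop leg is pushed out to its stop, the board is upright where it stood, and the job is handed in. The closed fingers pushed the leg's protruding end round its arc. At about 90° I felt for the stop in 1 mm steps until the force rose to about 3 N. Then I backed off and cleared the arm at 11.7 s.

- **Leg:** the final pictures show it square to the board.
- **Large board:** it is upright, and the image comparison gives a shift of about 0.3 px (under about 1 mm). That comparison was weak, because the crop also contained the leg and shadows that had moved.
- **Small board and shaker:** they did not move (0.01 px).
- **Disagreement:** from my estimate of the board's heading, the finger reached the stop at about 90.5–91°, within the 1–2 mm calibration error.

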